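# Tip an archive box onto the reading pad and read it

### The arm

A 7-joint arm with a two-finger parallel gripper is mounted at the origin on the work surface. World frame = base frame: x ahead of the robot, y to its left, z up, the work surface at z = 0. Lengths are in m, angles in rad, forces in N, time in s.
With the tool pointing down it reaches from about 0.4 to 0.85 m from the base axis. Payload 10.4 kg.
Tool frame: the origin (TCP) lies at the very end of the fingers, on their centre line; the grasp point (between the pads) lies manip.hold_point_z behind it (manip.hold_point_z is the distance from the TCP to the grasp point, in m); z points along the fingers, y is the direction in which the jaws open and shut (so a half turn about z gives the same grasp; the last joint's range is limited). The gripper opens to 85 mm and grips with 20 to 120 N. Pads are 22 mm wide; open, the fingers measure 114 mm over their backs; the gripper's body (76 mm by 85 mm) begins 54 mm behind the grasp point. The pads swing forward as they close: fully open they stand 13 mm farther back than shut.
Start: joints at [-1.247, 0.332, -0.065, 1.46, 0.022, 1.35, -0.088], TCP at [0.212, 0.588, 0.197] pointing down, gripper open.
Joint ranges: [-2.6, 2.6], [-0.5, 2.12], [-1.47, 1.34], [0.16, 2.42], [-1.27, 4.41], [0.06, 2.06], [-2.6, 2.6]. Speed limits (rad/s): [2.22, 2.22, 2.79, 2.79, 3.14, 3.14, 3.14].

### API

Orientations are given as a unit quaternion [x, y, z, w].
In Python, from workcell import manip gives the robot as it stands.
- The arm moves only by the tool jog_arm, never from a script. Its arguments are lists of equal length, an entry for each row: "translation": the shift along the world's x, y, z in mm, a list of three; "turn": the turn about the world's z in degrees. In form: {"translation": [[x, y, z], ...], "turn": [turn, ...]}. A call has 1 to 12 rows; each row is the pose to reach, as a shift and turn from the pose measured when the call began; what a row does not reach only later rows make up. A row lasts 1/12 s, in which the tool goes at most 41.7 mm and 7.16 degrees, less where a joint would pass 70% of its speed; a pose out of reach is approached as far as the arm can. A call with a gripper value outside its range is refused whole. "grip" is the finger opening in mm, from 0 to 85.4, set as the call begins (left out, the last holds). The fingers move at their own pace and stop on an object; "grip_force" is the grip in N (left out, the last holds). Time passes only in rows, so rows that repeat a pose let the fingers close. It gives the time, the measured TCP pose, the force and the opening at its end, in the units of the state.
- manip.get_obs(): the state, without advancing time (a new reading comes with each control period).
- manip.camera(name): name is "side" or "top" or "wrist"; returns a dict with "frame" (480x640x3 uint8, red, green, blue), "mtx" (3x3 intrinsics, pixels), "pose" (4x4, takes a point from camera to world coordinates). Camera axes: x right, y down, z forward; pixel columns grow to the right and rows downward; lengths in m; the calibration is good to about 2 mm. A picture is of the moment at which its call begins. There is no depth.
- manip.hand_in(): hands the job in, once; it reports no verdict.
Trained networks look in a picture, given as the dict that the camera call returned (one of the last four; its "shot" number tells which), for a name from the list of things; names that differ only in an ending like _2 or _b are one class to them, and where a whole thing is asked for, a point or a joint stands for the part that bears it (a point fixed in the world has none). Each returns a list of dicts, best first, with "confidence" (0 to 1); they miss things now and then, are a little off and sometimes report something else, mostly with a low value. They report only what shows in the picture. A call takes as long as a camera call. They do not tell look-alikes from the thing itself.
- manip.outline_of(picture, label): "mask" (480x640 bool, what is visible of it) and "extent" ([left, top, right, bottom] in pixels, round what is visible of it).
- manip.pinpoint(picture, label): "at" ([column, row] in pixels: a listed point, or the origin of a listed thing).
The state is a dict: "clock": time; "joint_pos": joint angles; "joint_velocities": joint speeds; "tau": joint torques, N m; "position": TCP position; "ee_rot": TCP orientation; "ft_force": force on the tool from outside, world axes, zero at the start; "torque": the same for the moment, N m; "grip_width": opening from 0.0 (shut) to 1.0 (fully open).
Only numpy, scipy, OpenCV 4.12 (cv2) and the standard library are available. Lean on these libraries where they do the work, as an engineer would, in place of code of your own. Each camera call takes 0.05 s, during which the arm holds its last target. There are 200 camera calls.

### The job

The big black archive box standing on end on the reading pad has to be read: tip it over by pushing its label side near the top with the fingertips, so that it falls flat, label up, wholly inside the outlined field. It is only to be pushed, never lifted. Once it lies still, press the read button on the control unit fully down and let it go. Leave the other things on the desk where they are.

Things in the scene. Friction and masses are not known exactly. Their poses are not given: they have to be found in the camera images.
- box: Black stiff box standing on end on the pad: 38 mm thick (x), 110 wide (y), 150 tall (z), evenly filled, 0.2-0.4 kg. Origin: centre of the end it stands on. Its -x face has a steel label holder with white label and a round finger pull (under 3 mm proud). Its +x looks over the field: tipped to +x it turns about its lower +x edge, which hardly slides, and lies in the field, label face up.
- corner_ll (a point): Corner of the box's label face: bottom end, +y edge (at x -19, y 55, z 0 mm in the box's frame).
- corner_lr (a point): Corner of the box's label face: bottom end, -y edge (at x -19, y -55, z 0 mm in the box's frame).
- corner_ul (a point): Corner of the box's label face: top end, +y edge (at x -19, y 55, z 150 mm in the box's frame).
- corner_ur (a point): Corner of the box's label face: top end, -y edge (at x -19, y -55, z 150 mm in the box's frame).
- field (a point): Centre of the field on the pad's top face: a rectangle outlined by a thin white line, inside 190 mm along its x by 150 mm along its y, line 4 mm wide. z up; x points from the end where the box stands (nearer the robot) to the far end. The grey pad itself is 300 x 220 x 8 mm, fixed to the table, centred on the field and turned with it.
- read_top (a point): Middle of the top face of the round read button: metal, 24 mm diameter, in a black housing on top of the grey control unit, a fixed block 100 x 85 x 35 mm (x by y by height) at the left or right of the pad. Pressed straight down; z up.
- read (a joint): Travel of the read button: 0 = up, 0.006 m = fully down; springs back, about 5 N fully down. It counts as pressed from 0.004.
- slimbox: A smaller black archive box standing on end on the table just left of the pad, near the big box: 32 mm thick, 62 mm wide, 105 mm tall. Origin: centre of its underside. Bystander, to be left alone.
- stamp: Wooden hand stamp standing beside the pad's right long edge: 38 mm diameter foot, 80 mm tall. Origin: centre of its underside. Bystander, to be left alone.
- stapler: Black stapler lying on the table, 130 x 32 x 46 mm; on the side of the table opposite to the control unit. Origin: centre of its underside. Bystander, to be left alone.
- mug: White mug, 80 mm diameter, 90 mm tall, standing well left of the pad. Origin: centre of its underside. Bystander, to be left alone.
- tape: Roll of paper tape lying flat, 90 mm diameter, 22 mm tall, well right of the pad. Origin: centre of its underside. Bystander, to be left alone.
- glue: White glue stick standing on the table beside the pad's left long edge, 28 mm diameter, 95 mm tall. Origin: centre of its underside. Bystander, to be left alone.
Not all that is in view belongs to the job. What is shaped like the box but red or yellow is not meant.

How it is judged:
By the outcome, as a careful person would: the job done as asked, in the order asked, and still so for the second after the job is handed in, with the robot touching nothing.
It also fails if it takes over 37 s, if anything falls off the work surface, if the arm or the gripper's body presses on something with over 40 N, if the wrist force passes 120 N, or if a joint passes its speed limit or range.

## Working session

There is one attempt and no reset: what is moved stays moved. The work goes in short steps, Python scripts to look and compute and a tool call to move; the robot and the scene stay as the last step left them, time stands still between calls to the robot, and variables do not carry over. Pictures are saved under pics/ and viewed, about 8 in all and at most 12, crops included, and the job is handed in when it is done.

Besides the shell and the picture viewer there is one more tool, called after "Call:" as name([rows], argument=value, ...), one row to a line, values as JSON. jog_arm: Moves the arm, as the interface text tells. Its arguments: {"type":"object","properties":{"translation":{"type":"array"},"turn":{"type":"array"},"grip":{"type":"number"},"grip_force":{"type":"number"}},"required":["translation","turn"]}

```bash
mkdir -p pics
cat > h.py <<'E'
import numpy as np, cv2
from workcell import manip
def ray(p,uv):
    K=np.array(p["mtx"]);T=np.array(p["pose"])
    d=T[:3,:3]@np.linalg.solve(K,[uv[0],uv[1],1.]);return T[:3,3],d
def onz(p,uv,z):
    o,d=ray(p,uv);return o+d*(z-o[2])/d[2]
def tri(obs):
    A=np.zeros((3,3));b=np.zeros(3)
    for p,uv in obs:
        o,d=ray(p,uv);d=d/np.linalg.norm(d);M=np.eye(3)-np.outer(d,d);A+=M;b+=M@o
    return np.linalg.solve(A,b)
def save(p,n,crop=None,s=1):
    f=p["frame"][:,:,::-1]
    if crop: l,t,r,b=crop;f=f[t:b,l:r]
    cv2.imwrite("pics/"+n,cv2.resize(f,None,fx=s,fy=s,interpolation=cv2.INTER_CUBIC))
E
python3 - <<'E'
from h import *
o=manip.get_obs();print(o["clock"],o["position"],o["ee_rot"],o["ft_force"],manip.hold_point_z)
ps={n:manip.camera(n) for n in("top","side")}
for n,p in ps.items():
    print(n,np.round(p["pose"],3).tolist()); 
pic=np.hstack([ps[n]["frame"] for n in ps])[:,:,::-1]
for n,p in ps.items(): save(p,n+"1.png")
for l in["box","corner_ll","corner_lr","corner_ul","corner_ur","field","read_top","slimbox","stamp","stapler","mug","tape","glue"]:
    for n,p in ps.items():
        z={"corner_ul":.158,"corner_ur":.158,"field":.008,"box":.008,"read_top":.045,"corner_ll":.008,"corner_lr":.008}.get(l,0)
        for r in manip.pinpoint(p,l)[:3]: print(l,n,round(r["confidence"],2),np.round(r["at"],1),np.round(onz(p,r["at"],z),3))
E
```

```text
0.0 [0.21226626 0.58738115 0.19589028] [ 1.72509200e-01  9.85007631e-01 -7.28242574e-04 -1.14606122e-04] [0.10568434 0.32639375 0.43498572] 0.0187
top [[0.022, -0.986, 0.168, 0.352], [-1.0, -0.021, 0.009, 0.004], [-0.005, -0.168, -0.986, 1.087], [0.0, 0.0, 0.0, 1.0]]
side [[0.982, -0.125, 0.139, 0.401], [-0.187, -0.597, 0.78, -0.876], [-0.015, -0.792, -0.61, 0.8], [0.0, 0.0, 0.0, 1.0]]
box top 0.89 [386.2 331.2] [ 0.305 -0.161  0.008]
box top 0.89 [220.9 259.4] [0.469 0.245 0.008]
box top 0.78 [476.8 327.9] [ 0.318 -0.378  0.008]
box side 0.96 [232.2 333.2] [ 0.307 -0.172  0.008]
box side 0.86 [312.6 299.4] [ 0.511 -0.101  0.008]
box side 0.68 [280.2 225.4] [0.466 0.238 0.008]
corner_ll top 0.84 [462.2 305.8] [ 0.37  -0.344  0.008]
corner_ll top 0.81 [202.1 248.4] [0.496 0.294 0.008]
corner_ll top 0.7 [368.4 344. ] [ 0.275 -0.118  0.008]
corner_ll side 0.82 [294.6 290.8] [ 0.47  -0.061  0.008]
corner_ll side 0.76 [289.6 216.8] [0.501 0.279 0.008]
corner_lr top 0.87 [413.4 332.5] [ 0.304 -0.226  0.008]
corner_lr top 0.73 [228.6 279.4] [0.421 0.224 0.008]
corner_lr top 0.69 [473.6 350.
[... 1189 characters left out ...]
op 0.7 [393.3 231.1] [ 0.551 -0.181  0.   ]
slimbox side 0.59 [278.8 265.8] [ 0.441  0.055 -0.   ]
stamp top 0.57 [376.9 166.1] [ 0.72 -0.14  0.  ]
stamp side 0.63 [396.3 302.1] [ 0.719 -0.146  0.   ]
stapler top 0.84 [163.8 263.4] [0.457 0.388 0.   ]
stapler side 0.44 [269.4 201.9] [0.446 0.395 0.   ]
mug top 0.8 [197.8 170.4] [0.699 0.32  0.   ]
mug side 0.86 [347.7 207.2] [0.7   0.307 0.   ]
tape top 0.91 [450.1 171. ] [ 0.711 -0.328 -0.   ]
tape top 0.44 [485.3 264.5] [ 0.472 -0.407  0.   ]
tape side 0.73 [319.8 267.8] [0.553 0.024 0.   ]
tape side 0.62 [418.5 359.3] [ 0.711 -0.323  0.   ]
glue top 0.55 [275.1 227.7] [0.553 0.116 0.   ]
glue side 0.55 [314.9 251.5] [ 0.552  0.097 -0.   ]
```

View pics/top1.png

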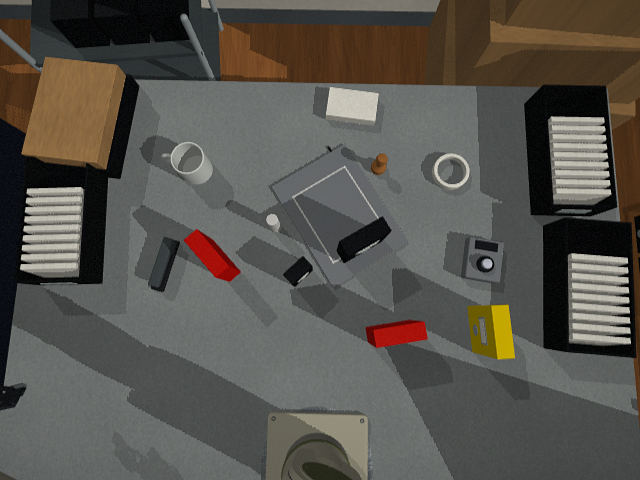

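View pics/side1.png

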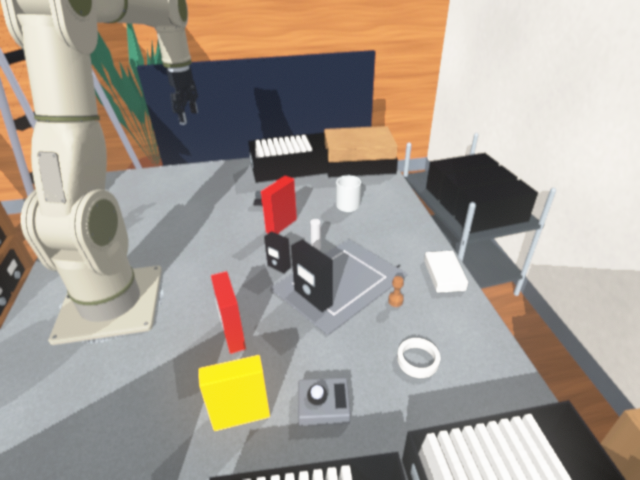

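Candidates, by top-view pixel: big black box on the pad (363,240), slim black box (298,271), red boxes (212,255) and (396,333), yellow box (491,332). By the description I choose the black box on the pad, at side-view pixel (312,275). The control unit is at (485,260) in the top view. Next I'll fit the box and field and check them in a crop.

```bash
cat > m.py <<'E'
from h import *
ps={n:manip.camera(n) for n in("top","side")}
def proj(p,X):
    T=np.linalg.inv(p["pose"]);c=T[:3,:3]@np.array(X)+T[:3,3];u=np.array(p["mtx"])@c;return u[:2]/u[2]
# field line: bright pixels in the side/top near the pad -> ground points at z=.008
pts=[]
f=ps["top"]["frame"].astype(int)
g=cv2.cvtColor(ps["top"]["frame"],cv2.COLOR_RGB2GRAY).astype(float)
bg=cv2.medianBlur(g.astype(np.uint8),11).astype(float)
from scipy.optimize import least_squares
ys,xs=np.where((g-bg)>25)
for u,v in zip(xs,ys):
    X=onz(ps["top"],(u,v),.008)
    if np.hypot(X[0]-.595,X[1]+.04)<.135: pts.append(X[:2])
pts=np.array(pts)
def res(q):
    c,s=np.cos(q[2]),np.sin(q[2]);d=(pts-q[:2])@np.array([[c,-s],[s,c]])
    ax,ay=abs(d[:,0])-.097,abs(d[:,1])-.077
    return np.where((ax<0)&(ay<0),np.maximum(ax,ay),np.hypot(np.maximum(ax,0),np.maximum(ay,0)))
r=least_squares(res,[.595,-.04,.55],loss="soft_l1",f_scale=.003);F=r.x
print("field",F,np.degrees(F[2]),len(pts),np.median(abs(res(F))))
best=[]
obs=[]
loc={"corner_ll":(-.019,.055,0),"corner_lr":(-.019,-.055,0),"corner_ul":(-.019,.055,.15),"corner_ur":(-.019,-.055,.15),"box":(0,0,0)}
def w(q,X):
    c,s=np.cos(q[2]),np.sin(q[2]);return [q[0]+c*X[0]-s*X[1],q[1]+s*X[0]+c*X[1],.008+X[2]]
q0=[.510,-.10,.55]
for l,X in loc.items():
    for n,p in ps.items():
        for d in manip.pinpoint(p,l):
            e=np.linalg.norm(proj(p,w(q0,X))-d["at"])
            if e<15: obs.append((l,n,p,X,d["at"]));break
rs=lambda q:np.concatenate([proj(p,w(q,X))-a for _,_,p,X,a in obs])
b=least_squares(rs,q0,loss="soft_l1",f_scale=1.5);B=b.x
print("box",B,np.degrees(B[2]))
for o,e in zip(obs,rs(B).reshape(-1,2)):print(o[0],o[1],e.round(1))
c,s=np.cos(F[2]),np.sin(F[2]);print("box in field",(B[:2]-F[:2])@np.array([[c,-s],[s,c]]))
rt=[(p,manip.pinpoint(p,"read_top")[0]["at"]) for p in ps.values() if manip.pinpoint(p,"read_top")]
print("read",tri(rt) if len(rt)==2 else rt,[onz(p,a,.045) for p,a in rt])
for n,p in ps.items():
    im=cv2.resize(p["frame"],None,fx=4,fy=4,interpolation=cv2.INTER_CUBIC)
    def L(P,col):
        u=np.array([(proj(p,x)+.5)*4 for x in P]);cv2.polylines(im,[u.astype(int)],True,col,1)
    for z in(0,.15): L([w(B,(a,bb,z)) for a,bb in((-.019,-.055),(-.019,.055),(.019,.055),(.019,-.055))],(0,255,0))
    for a,bb in((.097,.077),(.15,.11)): L([w(F,(i*a,j*bb,0)) for i,j in((-1,-1),(-1,1),(1,1),(1,-1))],(255,0,0))
    u=proj(p,[F[0]-.05,F[1]-.02,.05]).astype(int)*4
    im=im[u[1]-300:u[1]+300,u[0]-330:u[0]+330]
    cv2.imwrite(f"pics/fit_{n}.png",im[:,:,::-1])
E
python3 m.py
```

```text
field [ 0.59072194 -0.04385426  0.56243417] 32.22510417610723 463 0.0015349282715027973
box [ 0.51115745 -0.09382436  0.54261668] 31.089645907146554
corner_ll top [ 0.6 -0.9]
corner_ll side [0.2 1.8]
corner_lr top [ 0.9 -2.7]
corner_lr side [0.1 0.2]
corner_ul top [-6.4  3.2]
corner_ul side [1.8 0.2]
corner_ur top [-0.   0.4]
corner_ur side [-0.5  0.3]
box side [-1.4 -1.5]
box in field [-0.09395476  0.00015484]
read [ 0.4728451  -0.38654905  0.05505842] [array([ 0.47801676, -0.39041018,  0.045     ]), array([ 0.46981515, -0.38033521,  0.045     ])]
```

View pics/fit_side.png

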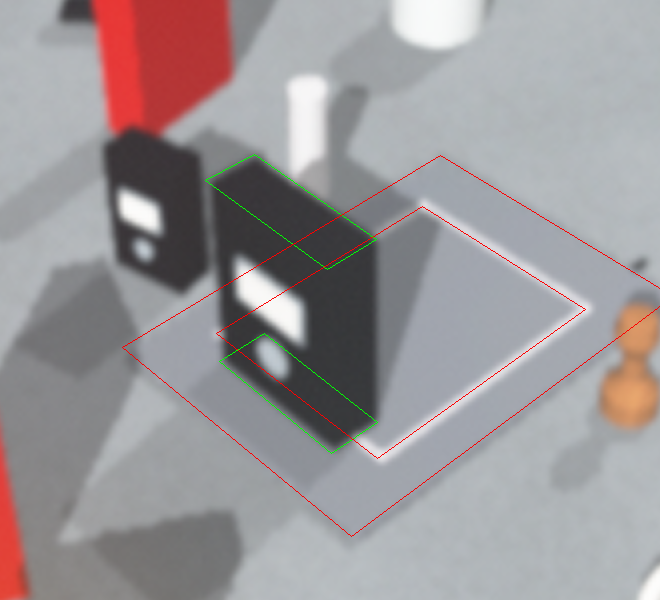

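View pics/fit_top.png

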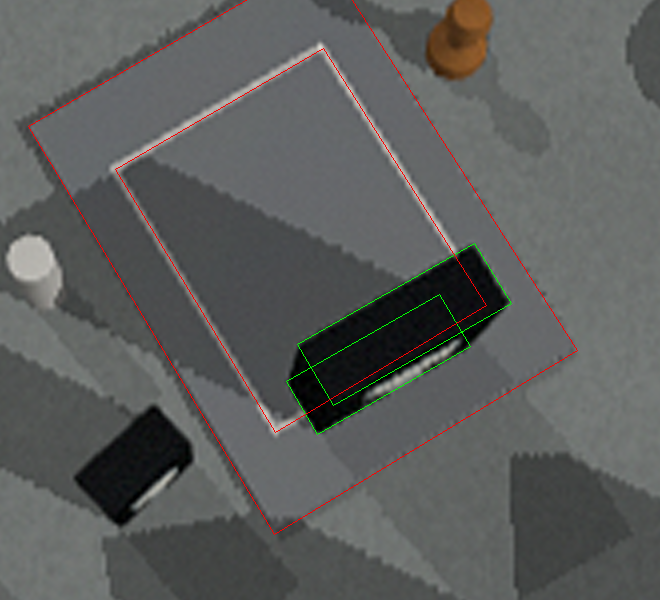

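Both overlays match the black box on the pad, its yaw of about 31–32° and the field line. The box sits so that it will land centred in the field. Now I'll move behind it with the gripper shut and the jaws' y along the box's y (a turn of about −128°).

Call:
jog_arm([
  [10,-10,38],
  [25,-30,70],
  [188,-338,75],
  [188,-338,75],
  [188,-338,75],
  [188,-338,75],
  [188,-338,75],
  [188,-338,75],
  [188,-338,75],
  [188,-338,75],
  [188,-338,75],
  [188,-338,75],
], turn=[-7,-14,-21,-28,-35,-42,-49,-56,-63,-70,-77,-84], grip=0)

```text
clock: 3.2
position: [0.4029, 0.2454, 0.2724]
ee_rot: [0.791, 0.611, 0.001, 0.0]
ft_force: [0.0, 0.0, -0.0]
grip_width: -0.001
```

Call:
jog_arm([
  [5,-41,0],
  [10,-82,0],
  [15,-123,0],
  [20,-164,0],
  [25,-205,0],
  [31,-246,0],
  [40,-287,0],
  [48,-328,0],
  [54,-371,0],
  [54,-371,0],
  [54,-371,-40],
  [54,-371,-80],
], turn=[-6,-12,-18,-24,-30,-36,-43,-43,-43,-43,-43,-43])

```text
clock: 4.2
position: [0.4583, -0.1268, 0.193]
ee_rot: [0.961, 0.278, 0.003, 0.001]
ft_force: [2.4, 0.3, -1.1]
grip_width: -0.001
```

Run:
```python
from h import *
o=manip.get_obs();print(o["clock"],o["position"],o["ee_rot"],o["ft_force"])
p=manip.camera("side");save(p,"pre.png",(200,130,420,330),3)
```

```text
4.2 [ 0.45830183 -0.12676399  0.19300969] [0.96065665 0.27772053 0.00302982 0.0009639 ] [ 2.35391011  0.34137187 -1.05839493]
```

View pics/pre.png

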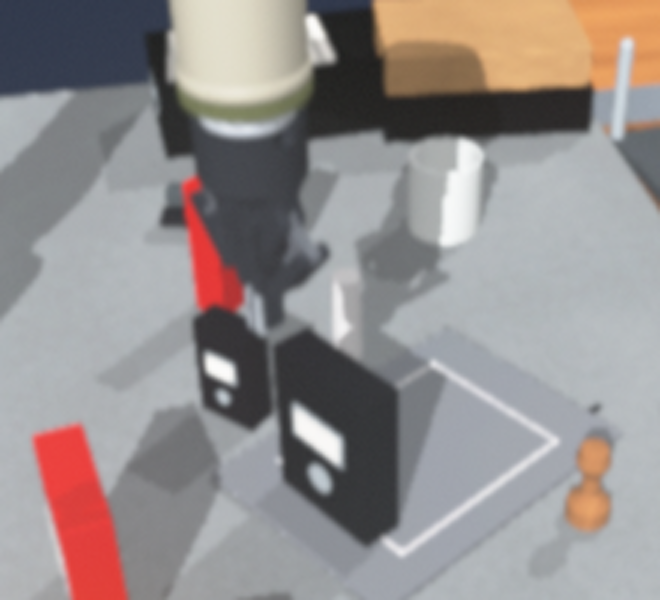

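Run:
```python
from h import *
def proj(p,X):
    T=np.linalg.inv(p["pose"]);c=T[:3,:3]@np.array(X)+T[:3,3];u=np.array(p["mtx"])@c;return u[:2]/u[2]
ims=[]
for n in("side","wrist","top"):
    p=manip.camera(n);x=manip.get_obs()["position"];print(n,x,proj(p,x),np.round(p["pose"],3)[:3,3])
    f=p["frame"].copy();u=proj(p,x).astype(int);cv2.drawMarker(f,tuple(map(int,u)),(255,0,255),0,10,1)
    u=np.clip(u,[70,70],[570,410]);ims.append(cv2.resize(f if n=="wrist" else f[u[1]-70:u[1]+70,u[0]-70:u[0]+70],(266,266)))
cv2.imwrite("pics/chk.png",np.hstack(ims)[:,:,::-1])
```

```text
side [ 0.45336796 -0.12518105  0.18786568] [286.63423516 253.46396355] [ 0.401 -0.876  0.8  ]
wrist [ 0.45520323 -0.12541933  0.19127591] [325.09407811 279.26705083] [ 0.519 -0.084  0.365]
top [ 0.45681658 -0.12555916  0.19342359] [382.49259376 259.21294589] [0.352 0.004 1.087]
```

View pics/chk.png

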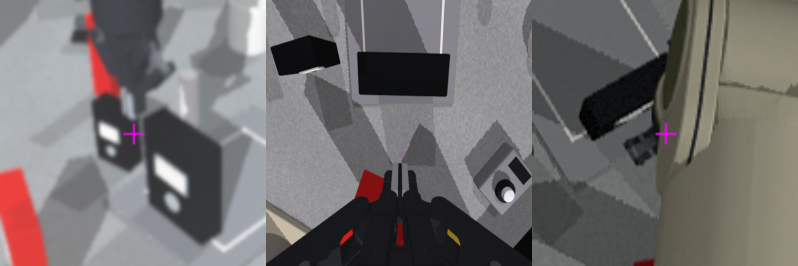

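Wrist view: the fingertips (400,163) point at the middle of the box top (358–449) and the yaw is aligned. Side view: the tips sit about 1 cm above the nominal TCP, so I'll go slightly lower.

Call:
jog_arm([
  [1,0,-33],
  [1,0,-64],
  [1,0,-64],
  [1,0,-64],
], turn=[0,0,0,0])

```text
clock: 4.73
position: [0.4584, -0.1256, 0.1312]
ee_rot: [0.96, 0.279, 0.0, 0.001]
ft_force: [0.2, -0.6, 0.1]
grip_width: -0.001
```

Call:
jog_arm([
  [4,3,0],
  [9,5,0],
  [13,8,0],
  [16,10,0],
  [19,12,0],
  [22,14,0],
  [25,16,0],
  [28,17,0],
], turn=[0,0,0,0,0,0,0,0])

```text
clock: 5.4
position: [0.4867, -0.1082, 0.1312]
ee_rot: [0.96, 0.279, 0.0, 0.001]
ft_force: [-0.2, 1.3, 0.1]
grip_width: -0.001
```

Run:
```python
from h import *
p=manip.camera("side");print(manip.get_obs()["position"]);save(p,"push1.png",(200,170,420,330),3)
```

```text
[ 0.48712201 -0.1080565   0.13114221]
```

View pics/push1.png

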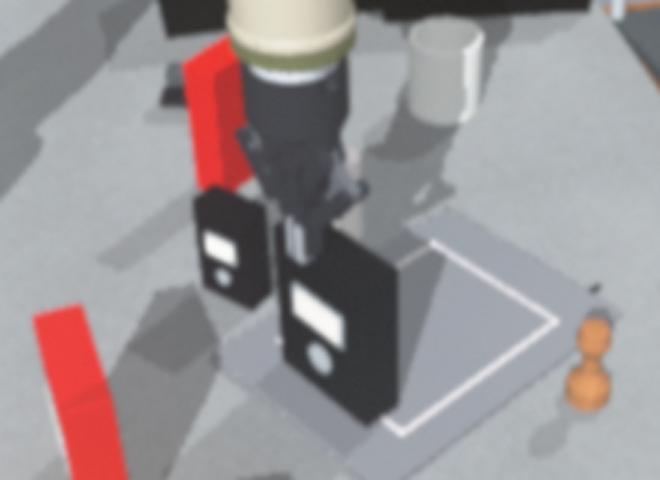

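Run:
```python
from h import *
def proj(p,X):
    T=np.linalg.inv(p["pose"]);c=T[:3,:3]@np.array(X)+T[:3,3];u=np.array(p["mtx"])@c;return u[:2]/u[2]
x=manip.get_obs()["position"]
p=manip.camera("side");u=proj(p,x);print(u)
s=5;f=cv2.resize(p["frame"][210:310,270:350],None,fx=s,fy=s)
def mk(X,c):
    v=((proj(p,X)-[270,210]+.5)*s).astype(int);cv2.drawMarker(f,tuple(map(int,v)),c,0,16,1)
mk(x,(255,0,255));mk(x+[0,0,.03],(0,255,255))
B=[.5112,-.0938];c,sn=np.cos(.55),np.sin(.55)
for y in(-.055,0,.055):
    for z in(.008,.158): mk([B[0]-.019*c-y*sn,B[1]-.019*sn+y*c,z],(0,255,0))
w=manip.camera("wrist");print(proj(w,x))
g=w["frame"].copy();v=proj(w,x);cv2.drawMarker(g,tuple(map(int,v)),(255,0,255),0,16,1)
g=cv2.resize(g[:,130:510],(396,500))
cv2.imwrite("pics/chk2.png",np.hstack([f,g])[:,:,::-1])
```

```text
[301.59549398 265.75137873]
[322.41849537 278.28960639]
```

View pics/chk2.png

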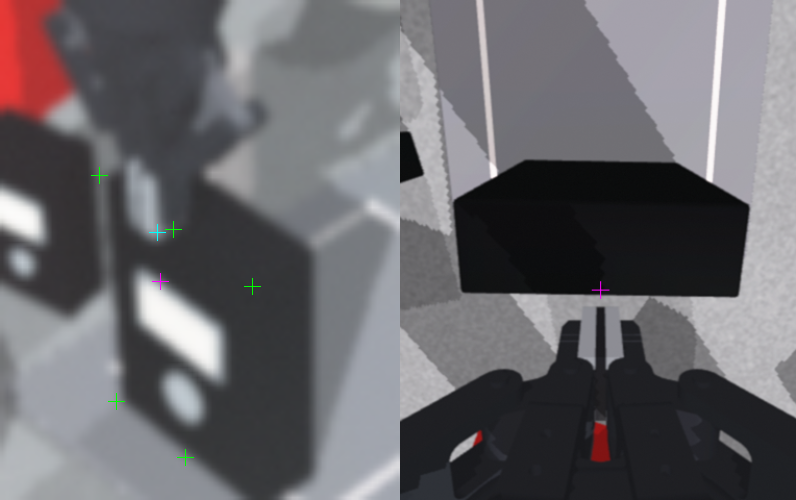

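The corners fit the box and the wrist view shows the fingers centred on it. The visible tips sit about 15–20 mm above the nominal TCP, so I'll back off slightly, lower 15 mm and push.

Call:
jog_arm([
  [-7,-4,0],
  [-7,-4,-15],
  [-7,-4,-15],
  [-2,-1,-15],
  [3,2,-15],
  [7,4,-15],
  [11,7,-15],
  [15,9,-15],
  [19,11,-15],
  [22,13,-15],
], turn=[0,0,0,0,0,0,0,0,0,0])

```text
clock: 6.38
position: [0.509, -0.0953, 0.1161]
ee_rot: [0.96, 0.279, 0.0, 0.001]
ft_force: [-0.7, -0.4, 0.2]
grip_width: -0.0
```

Run:
```python
from h import *
p=manip.camera("side");o=manip.get_obs();print(o["position"],o["ft_force"]);save(p,"push2.png",(220,180,420,330),3)
```

```text
[ 0.50941826 -0.09486731  0.11608916] [0.53420008 0.86358842 0.55621271]
```

View pics/push2.png

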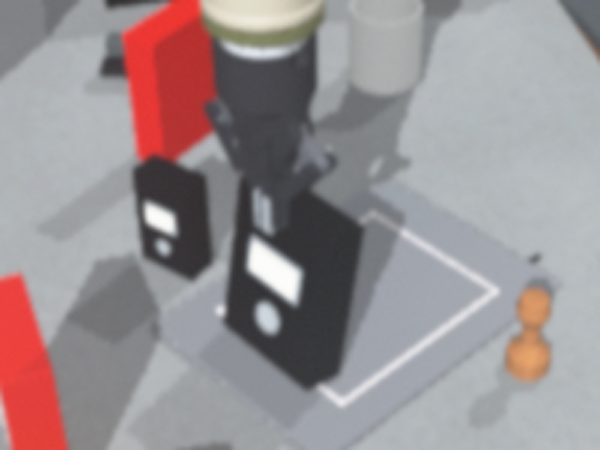

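The box is tilting about its lower edge and the foot is in place. I'll continue gently.

Call:
jog_arm([
  [3,2,0],
  [6,4,0],
  [9,6,0],
  [12,7,0],
  [15,9,0],
  [17,10,0],
  [19,12,0],
  [19,12,0],
  [10,6,10],
  [-10,-6,40],
  [-10,-6,75],
  [-10,-6,75],
], turn=[0,0,0,0,0,0,0,0,0,0,0,0])

```text
clock: 7.43
position: [0.5014, -0.1023, 0.1968]
ee_rot: [0.961, 0.278, 0.004, 0.001]
ft_force: [1.7, 0.4, 0.2]
grip_width: -0.001
```

Run:
```python
from h import *
p=manip.camera("side");o=manip.get_obs();print(o["position"],o["ft_force"]);save(p,"push3.png",(220,180,420,330),4)
```

```text
[ 0.50108093 -0.10136095  0.19424344] [ 0.33412411  0.40536826 -0.10502765]
```

View pics/push3.png

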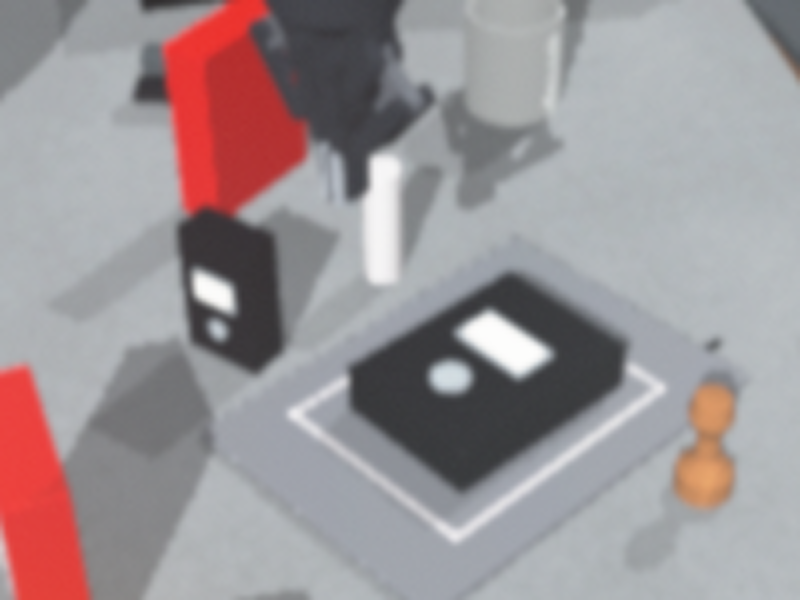

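The box lies flat, label up, in the field. Now I'll move above the button and re-measure both.

Call:
jog_arm([
  [-2,-35,5],
  [-7,-75,5],
  [-12,-115,5],
  [-16,-155,5],
  [-20,-195,5],
  [-24,-235,5],
  [-28,-270,5],
  [-28,-285,0],
  [-28,-285,-30],
  [-28,-285,-60],
  [-28,-285,-60],
  [-28,-285,-60],
], turn=[0,0,0,0,0,0,0,0,0,0,0,0])

```text
clock: 8.48
position: [0.4723, -0.3856, 0.133]
ee_rot: [0.96, 0.279, 0.002, -0.0]
ft_force: [0.6, 0.5, -0.1]
grip_width: 0.0
```

```bash
cat > b.py <<'E'
from h import *
from scipy.optimize import least_squares
def proj(p,X):
    T=np.linalg.inv(p["pose"]);c=T[:3,:3]@np.array(X)+T[:3,3];u=np.array(p["mtx"])@c;return u[:2]/u[2]
x=manip.get_obs()["position"];print(x)
ps={n:manip.camera(n) for n in("top","side","wrist")}
o=[]
for n,p in ps.items():
    r=manip.pinpoint(p,"read_top")
    for d in r[:2]:print(n,round(d["confidence"],2),np.round(d["at"],1),onz(p,d["at"],.045).round(4),onz(p,d["at"],.055).round(4))
    if r:o.append((p,r[0]["at"]))
    print("tcp px",proj(p,x).round(1))
if len(o)>1:print("tri",tri(o))
# lying box: corners of the label face at z .046
F=np.array([.5907,-.0439,.5624]);c,s=np.cos(F[2]),np.sin(F[2]);R=np.array([[c,-s],[s,c]])
for n in("top","side"):
    for l in("corner_ll","corner_lr","corner_ul","corner_ur"):
        for d in manip.pinpoint(ps[n],l):
            q=(onz(ps[n],d["at"],.046)[:2]-F[:2])@R
            if abs(q).max()<.12: print(n,l,round(d["confidence"],2),(q*1000).round(0))
f=ps["top"]["frame"][190:340,250:550];g=ps["side"]["frame"][300:450,220:520];a=ps["wrist"]["frame"]
k=lambda i:cv2.resize(i,None,fx=1.33,fy=1.33,interpolation=2)
a=cv2.resize(a,(400,300))
t=cv2.resize(ps["top"]["frame"][130:300,255:482],(400,300),interpolation=2)
s2=cv2.resize(ps["side"]["frame"][320:440,240:400],(400,300),interpolation=2)
cv2.imwrite("pics/btn.png",np.vstack([np.hstack([a,s2]),np.hstack([t,t*0])])[:,:,::-1])
E
python3 b.py
```

```text
[ 0.47233206 -0.38557536  0.13300255]
top 0.55 [486.7 261. ] [ 0.4752 -0.3941  0.045 ] [ 0.4741 -0.3903  0.055 ]
tcp px [498.2 257.8]
side 0.52 [313.8 387. ] [ 0.4673 -0.3762  0.045 ] [ 0.4665 -0.3828  0.055 ]
side 0.38 [349.3 206.3] [0.6892 0.2441 0.045 ] [0.6854 0.2292 0.055 ]
tcp px [316.1 363. ]
wrist 0.85 [322.2 240. ] [ 0.4667 -0.3916  0.045 ] [ 0.4693 -0.3899  0.055 ]
tcp px [319.1 278.1]
tri [ 0.47004595 -0.38785387  0.0620829 ]
top corner_ll 0.77 [-73.  50.]
top corner_ll 0.51 [-68. -48.]
top corner_lr 0.81 [-71. -47.]
top corner_ul 0.89 [79. 48.]
top corner_ur 0.69 [ 81. -59.]
side corner_lr 0.78 [-70. -55.]
side corner_ul 0.81 [85. 51.]
side corner_ur 0.94 [ 78. -58.]
```

View pics/btn.png

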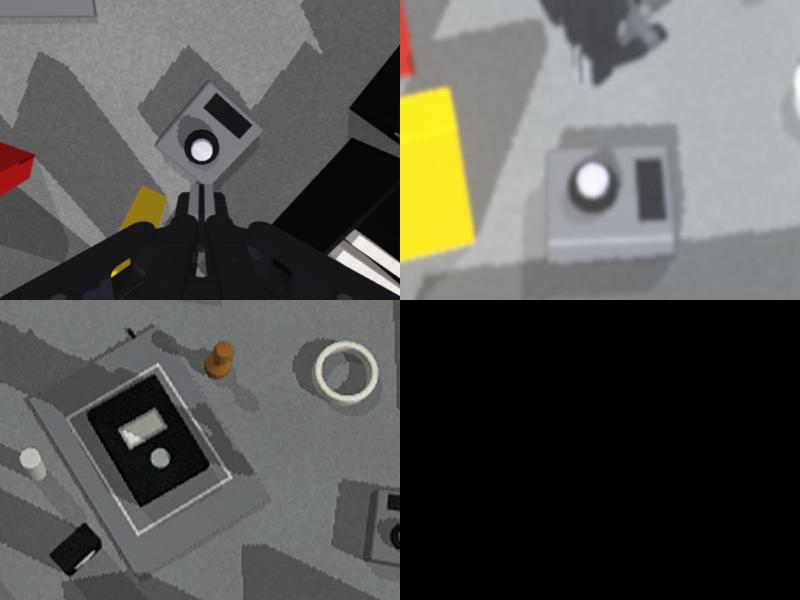

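The box spans about −71…81 mm by ±55 mm in the field frame (limits ±95 and ±75), so it is inside. The button is at (0.470, −0.388), z about 0.055. I'll descend in small steps.

Call:
jog_arm([
  [-2,-2,-30],
  [-2,-2,-60],
  [-2,-2,-70],
  [-2,-2,-73],
  [-2,-2,-75],
  [-2,-2,-77],
  [-2,-2,-77],
], turn=[0,0,0,0,0,0,0])

```text
clock: 9.77
position: [0.4717, -0.3889, 0.0584]
ee_rot: [0.96, 0.279, 0.004, 0.002]
ft_force: [-0.7, -0.0, 0.1]
grip_width: 0.003
```

Call:
jog_arm([
  [-1,1,-2],
  [-1,1,-4],
  [-1,1,-6],
  [-1,1,-6],
], turn=[0,0,0,0])

```text
clock: 10.1
position: [0.4707, -0.3877, 0.0522]
ee_rot: [0.96, 0.279, 0.004, 0.002]
ft_force: [-0.5, 0.3, -0.7]
grip_width: -0.001
```

Call:
jog_arm([
  [0,0,-2],
  [0,0,-4],
  [0,0,-6],
  [0,0,-6],
], turn=[0,0,0,0])

```text
clock: 10.43
position: [0.4704, -0.3875, 0.0457]
ee_rot: [0.96, 0.279, 0.004, 0.001]
ft_force: [-0.0, -0.3, -0.8]
grip_width: 0.003
```

Call:
jog_arm([
  [0,0,-2],
  [0,0,-4],
  [0,0,-4],
], turn=[0,0,0])

```text
clock: 10.68
position: [0.4703, -0.3873, 0.0412]
ee_rot: [0.96, 0.279, 0.003, 0.001]
ft_force: [-0.8, -0.3, -0.2]
grip_width: 0.003
```

Run:
```python
from h import *
p=manip.camera("side");w=manip.camera("wrist");o=manip.get_obs();print(o["position"],o["ft_force"])
a=cv2.resize(p["frame"][330:430,260:370],(440,400),interpolation=2);b=cv2.resize(w["frame"][150:330,240:400],(356,400),interpolation=2)
cv2.imwrite("pics/press.png",np.hstack([a,b])[:,:,::-1])
```

```text
[ 0.47038788 -0.3874463   0.04158001] [-0.15204565 -0.07848781 -0.54509286]
```

View pics/press.png

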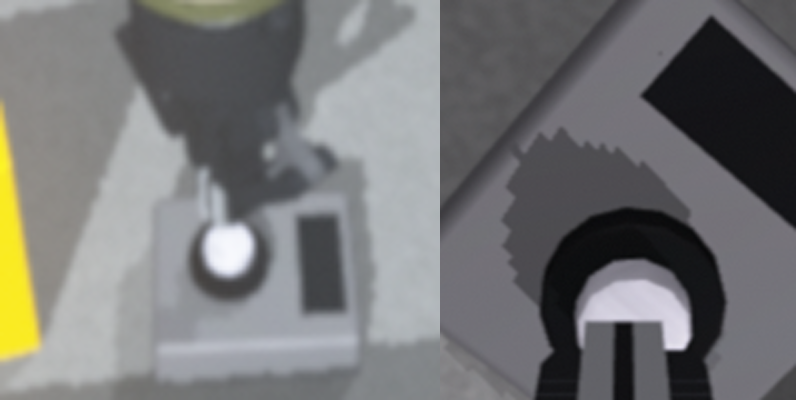

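Tips are just above the button and centred on it to within a few mm. I'll continue down.

Call:
jog_arm([
  [1,-1,-2],
  [1,-1,-4],
  [1,-1,-5],
  [1,-1,-5],
], turn=[0,0,0,0])

```text
clock: 11.12
position: [0.4712, -0.3883, 0.0362]
ee_rot: [0.96, 0.279, 0.003, 0.001]
ft_force: [0.1, -0.6, 0.3]
grip_width: -0.005
```

Call:
jog_arm([
  [0,0,-2],
  [0,0,-4],
  [0,0,-4],
], turn=[0,0,0])

```text
clock: 11.37
position: [0.4711, -0.3881, 0.0318]
ee_rot: [0.96, 0.279, 0.003, 0.001]
ft_force: [-0.0, 1.1, -0.2]
grip_width: 0.003
```

Call:
jog_arm([
  [0,0,-2],
  [0,0,-4],
  [0,0,-4],
], turn=[0,0,0])

```text
clock: 11.62
position: [0.4708, -0.3879, 0.0273]
ee_rot: [0.96, 0.279, 0.003, 0.001]
ft_force: [-0.6, 0.2, -0.6]
grip_width: -0.001
```

Call:
jog_arm([
  [0,0,-1],
  [0,0,-3],
  [0,0,-3],
], turn=[0,0,0])

```text
clock: 11.87
position: [0.4707, -0.3877, 0.0239]
ee_rot: [0.96, 0.279, 0.003, 0.0]
ft_force: [-0.2, 0.2, -1.0]
grip_width: -0.0
```

Call:
jog_arm([
  [0,0,-1],
  [0,0,-3],
  [0,0,-3],
], turn=[0,0,0])

```text
clock: 12.12
position: [0.4708, -0.3878, 0.0207]
ee_rot: [0.96, 0.279, 0.003, 0.001]
ft_force: [-0.4, -0.2, 2.5]
grip_width: -0.003
```

Run:
```python
from h import *
for n in("side","wrist"):
    p=manip.camera(n);r=manip.pinpoint(p,"read_top")[:1];print(n,r)
    if r and n=="wrist":
        u,v=map(int,r[0]["at"]);g=cv2.cvtColor(p["frame"],cv2.COLOR_RGB2GRAY)
        print(g[v-40:v+60:4,u-40:u+44:4])
o=manip.get_obs();print(o["position"],o["ft_force"],o["tau"])
```

```text
side [{'at': [313.1, 388.8], 'confidence': 0.51}]
wrist []
[ 0.47075361 -0.38781207  0.02100821] [-0.62114985  0.766545    3.26987278] [ 6.94975810e-03 -5.59141374e+01  1.55218416e+01 -3.06300330e+01
 -5.33784495e-02 -1.77633916e-01  2.96044542e-03]
```

Contact (about 3 N). I'll press on to the stop.

Call:
jog_arm([
  [0,0,-2],
  [0,0,-4],
  [0,0,-4],
], turn=[0,0,0])

```text
clock: 12.57
position: [0.4709, -0.3879, 0.0169]
ee_rot: [0.96, 0.279, 0.003, 0.001]
ft_force: [-0.5, 0.3, 5.0]
grip_width: 0.003
```

Call:
jog_arm([
  [0,0,-2],
  [0,0,-4],
  [0,0,-4],
  [0,0,-4],
], turn=[0,0,0,0])

```text
clock: 12.9
position: [0.4712, -0.3882, 0.016]
ee_rot: [0.96, 0.279, 0.004, 0.0]
ft_force: [-10.2, 10.8, 38.9]
grip_width: -0.0
```

That is the end stop: motion stops and the force jumps to 39 N. Releasing and retracting.

Call:
jog_arm([
  [0,0,5],
  [0,0,15],
  [0,0,40],
  [0,0,80],
  [0,0,120],
  [0,0,150],
  [0,0,150],
  [0,0,150],
  [0,0,150],
], turn=[0,0,0,0,0,0,0,0,0])

```text
clock: 13.65
position: [0.4711, -0.3876, 0.1653]
ee_rot: [0.96, 0.279, 0.004, -0.0]
ft_force: [-0.0, -0.2, -0.9]
grip_width: -0.001
```

```bash
python3 b.py
python3 - <<'E'
from h import *
ps=[manip.camera(n) for n in("top","side")]
for l in["slimbox","stamp","stapler","mug","tape","glue"]:
    print(l,[onz(p,manip.pinpoint(p,l)[0]["at"],0).round(3).tolist() for p in ps if manip.pinpoint(p,l)])
o=manip.get_obs();print(o["clock"],o["position"],o["ft_force"],abs(np.array(o["joint_velocities"])).max())
E
```

```text
[ 0.47108718 -0.38763409  0.16532218]
top 0.63 [487.  259.6] [ 0.4786 -0.3949  0.045 ] [ 0.4774 -0.3911  0.055 ]
tcp px [505.4 256.6]
side 0.59 [314.5 389.4] [ 0.4678 -0.3817  0.045 ] [ 0.4669 -0.3883  0.055 ]
tcp px [315.2 352.8]
wrist 0.73 [325.1 223.8] [ 0.4681 -0.3918  0.045 ] [ 0.4703 -0.3902  0.055 ]
tcp px [323.3 279.3]
tri [ 0.47154731 -0.38980355  0.058425  ]
top corner_ll 0.69 [-78.  49.]
top corner_lr 0.65 [-66. -52.]
top corner_ul 0.83 [82. 42.]
top corner_ur 0.98 [ 83. -57.]
side corner_lr 0.65 [-76. -57.]
side corner_ul 0.88 [89. 55.]
side corner_ur 0.73 [ 82. -46.]
slimbox [[0.441, 0.049, 0.0]]
stamp [[0.713, -0.139, 0.0], [0.722, -0.149, 0.0]]
stapler [[0.456, 0.395, 0.0], [0.46, 0.379, 0.0]]
mug [[0.705, 0.319, 0.0], [0.692, 0.307, 0.0]]
tape [[0.709, -0.322, 0.0], [0.704, -0.319, 0.0]]
glue [[0.554, 0.121, 0.0]]
15.55 [ 0.47118596 -0.38814839  0.16597833] [1.20604745 0.15773198 0.03057724] 0.0012410000031736243
```

```bash
python3 -c "
from workcell import manip
print(manip.hand_in())"
```

```text
the job is handed in; nothing more can be done
None
```

I tipped the black archive box over with the shut fingertips; it lies flat, label up, inside the field. Then I pressed the read button to its end stop, let it go, and handed the job in at about 15.6 s on the robot's clock.

- **Box:** The last corner measurements put it at about −78…+89 mm by −57…+55 mm in the field frame, inside the limits of ±95 and ±75 mm. Single readings scatter by up to 1 cm.
- **Button:** From first contact the tips went down about 5 mm, with the force at about 5 N just before the stop and 39 N at the stop. There is no direct reading of the button's travel, so "fully down" is inferred from that stop. The force was back to noise after release, and the arm is clear of everything.
- **Other things:** All six bystanders were measured where they started, to within about 2 cm of detector scatter. The slim box and the glue stick were found in only one view in that last check.
- **Disagreement:** The shut fingertips looked about 15–30 mm above the reported TCP, and contact with the button at a TCP height of 21 mm showed the same. I allowed for it by pushing lower on the box and feeling for contact at the button.

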